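Hold out the telescoping shaving mirror

ROBOT

A 6-joint arm with a two-finger parallel gripper is mounted at the origin on the work surface. World frame = base frame: x ahead of the robot, y to its left, z up, the work surface at z = 0. Lengths are in m, angles in degrees, forces in N, time in s.
With the tool pointing down it reaches from about 0.375 to 0.9 m from the base axis. Payload 3.1 kg.
Tool frame: the origin (TCP) lies midway between the tips of the shut fingers; the grasp point (between the pads) lies 19 mm behind it (env.hold_point_z is the distance from the TCP to the grasp point, in m); z points along the fingers, y is the line along which they close (so a half turn about z gives the same grasp; the last joint's range is limited). The gripper opens to 85 mm and grips with 20 to 120 N. Pads are 22 mm wide; open, the fingers measure 114 mm over their backs; the gripper's body (76 mm by 85 mm) begins 54 mm behind the grasp point. The pads swing forward as they close: fully open they stand 13 mm farther back than shut.
Start: joints at [-86.603, 30.224, 82.088, -0, 67.689, -10.227], TCP at [0.147, -0.607, 0.231] pointing down, gripper open.
Joint ranges: [-176.69, 176.69], [-43.24, 126.21], [12.49, 139.97], [-82, 262], [0, 151.66], [-163.58, 163.58]. Speed limits (degrees/s): [159.86, 159.86, 180, 180, 180, 180].

INTERFACE

Orientations are given as a 3x3 rotation matrix whose columns are the frame's x, y, z axes.
In Python, from cell import env, cams, workorder gives the robot as it stands. The module is installed in compiled form; this text tells all that it offers.
- The arm moves only by the tool move_arm, never from a script. Its argument "steps" is a list of rows, each a list of 7 numbers: the shift along the world's x, y, z in m, then the turn, a rotation vector about the world's x, y, z in rad, then the gripper's target within -1 to 1 (shut at 1, half-way at 0, fully open at -1). A call has 1 to 5 rows; each row shifts and turns the commanded pose from where the row before left it; what a row does not reach is not made up. A row lasts 1/10 s, in which the tool goes at most 50 mm and 8.59 degrees, less where a joint would pass 70% of its speed; a pose out of reach is approached as far as the arm can. A call is refused whole if a number of a shift passes 0.05 or a number of a turn 0.15, either way. A call with a gripper value outside its range is refused whole. The fingers move at their own pace and stop on an object; "squeeze" is the grip in N (left out, the last holds). Time passes only in rows, so rows that do not move let the fingers close. It gives the time, the measured TCP pose, the force, the opening and the grip force at its end, in the units of the state.
- env.get_state(): the state, without advancing time (a new reading comes with each control period).
- cams.capture(name): name is "scene" or "top" or "wrist"; returns a dict with "pixels" (480x640x3 uint8, red, green, blue), "fovy" (degrees; the focal length in pixels is half the picture's height over the tangent of half this angle, whatever the lens; pixels are square), "cx", "cy" (the principal point, pixels), "position" and "rotation" of the camera in the world. Camera axes: x right, y down, z forward; pixel columns grow to the right and rows downward; lengths in m; the calibration is good to about 2 mm. A picture is of the moment at which its call begins. There is no depth.
- workorder.close_job(): hands the job in; it is judged then, once.
The state is a dict: "clock": time; "qpos": joint angles; "qd": joint speeds; "effort": joint torques, N m; "tool_pos": TCP position; "orientation": TCP orientation; "ft_force": force on the tool from outside, world axes, zero at the start; "ft_torque": the same for the moment, N m; "grip_width": finger opening in m; "finger_force": force on a finger pad.
Only numpy, scipy, OpenCV 4.12 (cv2) and the standard library are available. Lean on these libraries where they do the work, as an engineer would, in place of code of your own. Each camera call takes 0.05 s, during which the arm holds its last target. There are 200 camera calls.

TASK

Get the pull-out shaving mirror ready for use: first turn the lock knob on its stand clockwise until it clicks over to its open position, then take the grip block at the free end of the telescoping arm so that its side button is squeezed in, and pull the arm straight out, past the first stop, to the second stop. Finish while still holding the grip with the arm fully out (it is sprung and goes back if let go); do not touch the mirror disc or shift the cup, shampoo, soap dish or pumice.

Things in the scene. Friction and masses are not known exactly. Their poses are not given: they have to be found in the camera images.
- mirror_stand: Heavy fixed white metal stand of the mirror on the ledge. Origin on the ledge (z = 0), under the front end of the housing. Its y axis runs along the stand: the housing (44 wide, 300 long, its axis 70 above the ledge, top at 90) reaches from y = 0 to y = +300 mm and the telescoping arm (tube of 20 mm diameter) slides out of the y = 0 end toward -y. Foot plate 90 wide, 12 thick, y = -10 to +300. z up. At the start the arm is fully in.
- lock_knob_grip (a point): Point on the vertical axis of the lock knob, on top of the housing at y = +260 mm, 127 mm above the ledge; turns with the knob. The knob has an upright bar grip 42 mm long along this point's x axis, 14 mm thick along its y axis; the bar's top is 7 mm above this point, and it stands on a disc 44 mm in diameter whose top is 23 mm below this point.
- lock_knob (a joint): Angle of the lock knob, rad, growing clockwise seen from above: 0 = locked (start), end of travel 1.2 = open. A sprung click resists with up to about 0.17 N m, its hump is at 0.6; past that the knob is driven on by itself to about 1.1, short of it the knob goes back to about 0.1. While locked, a bolt inside keeps the arm in; the bolt's pin rises 10 mm out of the housing top (at y = +160 mm) as the knob opens.
- grip: Grip block fixed on the free end of the telescoping arm, a solid box 36 mm wide (x, across the arm), 46 mm long (y, along the arm), 40 mm high (z); origin at its centre, axes as the stand's. With the arm in, its centre is at y = -50 mm of the stand, 70 mm above the ledge. Carries the release button. Meant to be pinched across x, which squeezes the button.
- button_face (a point): Centre of the outer face of the release button on the grip's +x side: a pad 28 mm (y) by 26 mm (z), standing 8 mm proud of the block when free, 2 mm when squeezed home. Block and free button together measure 44 mm across. The button moves with the grip.
- button (a joint): How far the button is pushed in, m: 0 free, 0.006 home; spring 1.2 N at first, 6 N home. The latch is free from about 0.0045 on. Unless the button is in, the latch catches the arm at the closed position and at the first stop.
- reach (a joint): How far the arm is pulled out, m: 0 in (start), first stop 0.06 (only catches when the button is not squeezed), second stop 0.12 = fully out, hard end. A return spring pulls it in with 4 N at 0 and 6.4 N fully out, plus about 1 N friction. If the button is let out on the way, the latch also catches the returning arm at about 0.079 or 0.019; squeezing frees it again.
- mirror: Round shaving mirror disc, 100 mm in diameter, 8 thick, upright, normal along x of the stand, origin at its centre; on a stem on the arm 130 mm behind the grip's centre (+y) and 106 mm above it (176 mm above the ledge). Travels with the arm. Not to be touched.
- cup_center (a point): Centre (half-way up) of the loose glass toothbrush cup, 68 mm wide, 95 high; stands behind the stand. Leave alone.
- shampoo_center (a point): Centre (half-way up) of the loose closed white shampoo bottle, 56 mm in diameter, 160 high; stands behind the stand. Leave alone.
- soap_dish: Loose ceramic soap dish with a soap, 85 x 115 mm, 28 high, origin at its underside's centre; behind the grip. Leave alone.
- pumice: Loose grey pumice block, 50 x 85 mm, 35 high, origin at its underside's centre; in front of the housing, on the robot's side. Leave alone.

How it is judged (in metres and radians):
On the way, in this order (a step that is already met when the one before it is completed fails the run):
1. the lock knob has clicked over to open while the arm is still in (value of joint lock_knob above 0.95 rad and value of joint reach below 0.01 m), for 0.1 s.
2. the button is squeezed in by the fingers before the arm comes out (value of joint button above 0.0045 m and value of joint reach below 0.03 m and contact force between the fingers and grip above 2 N), for 0.05 s.
At the end, for the whole second after the job is handed in: The fingers hold the grip (more than 2 N of contact) with the button squeezed in (over 4.5 of 6 mm), the arm is at the second stop (pulled out more than 114 of 120 mm) and the lock knob is open (over 0.95 of 1.2 rad), all through the last second (value of joint reach above 0.114 m and value of joint lock_knob above 0.95 rad and value of joint button above 0.0045 m and contact force between the fingers and grip above 2 N); the arm keeps its last pose, push and grip.
It fails at once if the mirror disc is touched by the robot (contact force between any of the arm, the fingers and mirror above 0.5 N).
It fails at once if the cup is shifted by more than 20 mm (distance of cup_center from where it was at the start of the episode above 0.02 m).
It fails at once if the shampoo bottle is shifted by more than 20 mm (distance of shampoo_center from where it was at the start of the episode above 0.02 m).
It fails at once if the soap dish is shifted by more than 20 mm (distance of soap_dish from where it was at the start of the episode above 0.02 m).
It fails at once if the pumice is shifted by more than 20 mm (distance of pumice from where it was at the start of the episode above 0.02 m).
It also fails if it takes over 48 s, if anything falls off the work surface, if the arm or the gripper's body presses on something with over 40 N, if the wrist force passes 120 N, or if a joint passes its speed limit or range.

## Working session

There is one attempt and no reset: what is moved stays moved. The work goes in short steps, Python scripts to look and compute and a tool call to move; the robot and the scene stay as the last step left them, time stands still between calls to the robot, and variables do not carry over. Pictures are saved under pics/ and viewed, at most 10 in all, crops included, and the job is handed in when it is done.

Besides the shell and the picture viewer there is one more tool, called after ">>>" as name(argument=value, ...) on one line, values as JSON. move_arm: Moves the arm, as the interface text tells. Its arguments: {"type":"object","properties":{"steps":{"type":"array","items":{"type":"array","items":{"type":"number"}}},"squeeze":{"type":"number"}},"required":["steps"]}

```bash
mkdir -p pics; cat > h.py <<'E'
import numpy as np, cv2
from cell import env, cams, workorder
def cap(n,f):
    c=cams.capture(n); cv2.imwrite('pics/'+f,c['pixels'][:,:,::-1])
    np.savez('pics/'+f[:-4]+'.npz',**{k:np.array(v) for k,v in c.items()}); return c
def load(f): return dict(np.load('pics/'+f+'.npz'))
def ray(c,u,v):
    f=240/np.tan(np.radians(float(c['fovy']))/2)
    d=c['rotation']@np.array([(u-float(c['cx']))/f,(v-float(c['cy']))/f,1.]); return c['position'],d
def onz(c,u,v,z):
    p,d=ray(c,u,v); return p+d*(z-p[2])/d[2]
def proj(c,P):
    f=240/np.tan(np.radians(float(c['fovy']))/2)
    q=c['rotation'].T@(np.array(P)-c['position']); return q[:2]/q[2]*f+[float(c['cx']),float(c['cy'])]
E
python3 - <<'E'
from h import *
for n in ['scene','top']:
    c=cap(n,n+'1.png'); print(n,c['fovy'],c['cx'],c['cy'],c['position'],c['rotation'].round(3).tolist())
E
```

```text
scene 54.68006138799342 319.6844833785426 230.1647210954323 [1.04014618 0.13183564 0.81205822] [[-0.239, 0.798, -0.553], [0.971, 0.197, -0.137], [-0.0, -0.57, -0.822]]
top 45.38281803623711 320.2129399874876 236.10995759467235 [0.49758116 0.02555918 1.02298258] [[0.012, -0.996, 0.089], [-1.0, -0.011, 0.003], [-0.002, -0.089, -0.996]]
```

View pics/top1.png

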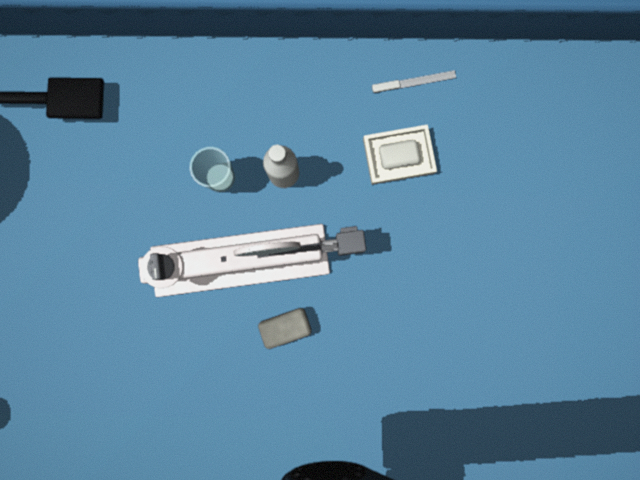

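View pics/scene1.png

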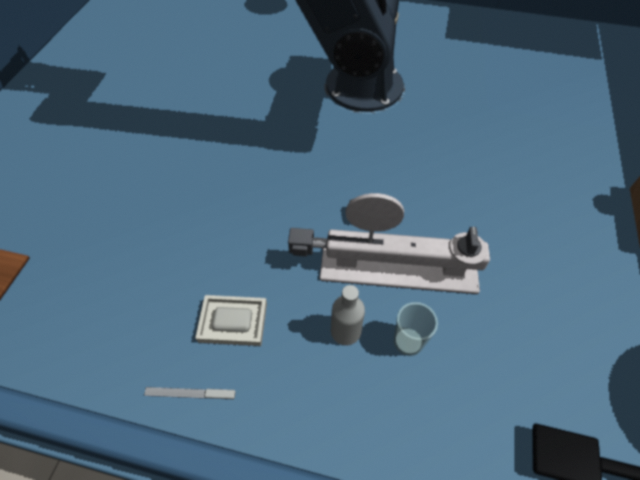

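```bash
python3 - <<'E'
from h import *
a=cv2.imread('pics/top1.png')[215:305,130:400]; a=cv2.resize(a,None,fx=2.9,fy=2.9,interpolation=cv2.INTER_CUBIC)
b=cv2.imread('pics/scene1.png')[185:300,280:500]; b=cv2.resize(b,(783,330),interpolation=cv2.INTER_CUBIC)
cv2.imwrite('pics/z1.png',np.vstack([a,b]) if a.shape[1]==b.shape[1] else np.vstack([a[:,:783],b]))
c=load('top1')
# foot-plate via white mask
hsv=cv2.cvtColor(c['pixels'],cv2.COLOR_RGB2HSV)
m=((hsv[...,1]<60)&(hsv[...,2]>140)).astype(np.uint8); m[:215]=0;m[305:]=0
r=cv2.minAreaRect(max(cv2.findContours(m,0,2)[0],key=cv2.contourArea)); print(r,cv2.boxPoints(r))
for p in [(323,225),(329,274),(157,296),(151,247)]: print(onz(c,*p,.012))
for p in [(340,229),(362,229),(364,252),(341,253)]: print('g',onz(c,*p,.09))
E
```

```text
((232.2772674560547, 260.8297119140625), (51.41168212890625, 188.92803955078125), 82.40535736083984) [[135.2445  247.83408]
 [322.5153  222.86465]
 [329.31003 273.82535]
 [142.03925 298.79477]]
[0.60801387 0.02417194 0.012     ]
[0.52150478 0.01264495 0.012     ]
[0.47948506 0.31375512 0.012     ]
[0.5654328  0.32755976 0.012     ]
g [ 0.59324123 -0.00356578  0.09      ]
g [ 0.59365513 -0.03949848  0.09      ]
g [ 0.55606404 -0.04295045  0.09      ]
g [ 0.55399953 -0.00553341  0.09      ]
```

View pics/z1.png

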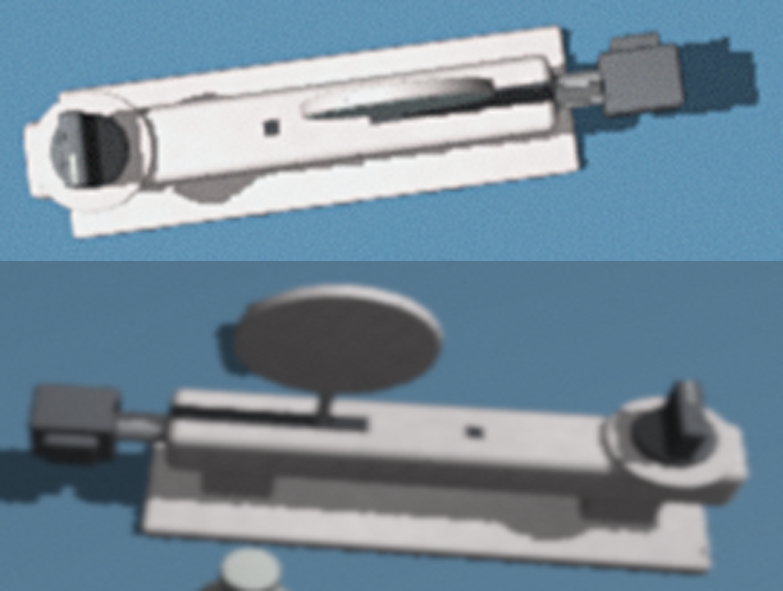

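```bash
python3 - <<'E'
from h import *
s=env.get_state(); print(s['orientation'],s['ft_force'],s['grip_width'],s['finger_force'],env.hold_point_z)
c=load('top1');d=load('scene1')
print(onz(c,159,266.7,.134))
print(proj(c,(.528,.283,.134)),proj(d,(.528,.283,.134)))
E
```

```text
[[ 9.71855638e-01  2.35577162e-01 -1.38003481e-04]
 [ 2.35576972e-01 -9.71853703e-01  1.96734174e-03]
 [ 3.29341591e-04 -1.94448261e-03 -9.99998055e-01]] [-0.23949122  0.7780052  -0.44163599] 0.0854594463223314 0.0 0.0187
[0.52682226 0.27755514 0.134     ]
[155.51596086 265.8980124 ] [472.26631943 234.48258636]
```

>>> move_arm(steps=[[0.05, 0.05, 0.025, 0, 0, 0, -1], [0.05, 0.05, 0.025, 0, 0, 0, -1], [0.05, 0.05, 0.025, 0, 0, 0, -1], [0.05, 0.05, 0.025, 0, 0, 0, -1], [0.05, 0.05, 0.025, 0, 0, 0, -1]])

```text
clock: 0.6
tool_pos: [0.3148, -0.4389, 0.3149]
orientation: [[0.972, 0.235, -0.0], [0.235, -0.972, 0.001], [-0.0, -0.001, -1.0]]
ft_force: [0.1, -0.2, 0.2]
grip_width: 0.0853
finger_force: 0.0
```

>>> move_arm(steps=[[0.025, 0.042, 0.0, 0, 0, 0, -1], [0.025, 0.042, 0.0, 0, 0, 0, -1], [0.025, 0.042, 0.0, 0, 0, 0, -1], [0.025, 0.042, 0.0, 0, 0, 0, -1], [0.025, 0.042, 0.0, 0, 0, 0, -1]])

```text
clock: 1.1
tool_pos: [0.4394, -0.2287, 0.3144]
orientation: [[0.972, 0.235, -0.0], [0.235, -0.972, 0.0], [-0.0, -0.0, -1.0]]
ft_force: [1.0, -0.4, 0.5]
grip_width: 0.0853
finger_force: 0.0
```

>>> move_arm(steps=[[0.009, 0.049, 0.0, 0, 0, 0, -1], [0.009, 0.049, 0.0, 0, 0, 0, -1], [0.009, 0.049, 0.0, 0, 0, 0, -1], [0.009, 0.049, 0.0, 0, 0, 0, -1], [0.009, 0.049, 0.0, 0, 0, 0, -1]])

```text
clock: 1.6
tool_pos: [0.4837, 0.0164, 0.3144]
orientation: [[0.972, 0.235, -0.0], [0.235, -0.972, 0.0], [-0.0, -0.0, -1.0]]
ft_force: [-0.4, -1.0, -0.3]
grip_width: 0.0854
finger_force: 0.0
```

>>> move_arm(steps=[[0.009, 0.049, 0.0, 0, 0, 0, -1], [0.009, 0.049, 0.0, 0, 0, 0, -1], [0.009, 0.049, 0.0, 0, 0, 0, -1], [0.0, 0.049, 0.0, 0, 0, 0, -1], [0.0, 0.04, 0.0, 0, 0, 0, -1]])

```text
clock: 2.1
tool_pos: [0.5104, 0.2529, 0.3141]
orientation: [[0.972, 0.237, -0.001], [0.237, -0.972, 0.0], [-0.001, -0.0, -1.0]]
ft_force: [0.4, -0.3, 1.6]
grip_width: 0.0856
finger_force: 0.0
```

```bash
python3 - <<'E'
from h import *
c=cap('wrist','w1.png'); s=env.get_state(); print(s['tool_pos'],s['qpos'],c['position'],c['rotation'].round(3).tolist(),proj(c,(.528,.281,.134)))
E
```

```text
[0.5099826  0.25839363 0.31415397] [15.49962961 21.08400719 83.98096231  0.34262627 74.86190616 91.5110506 ] [0.58454119 0.27130469 0.45669145] [[0.237, -0.928, -0.289], [-0.972, -0.226, -0.07], [-0.0, 0.297, -0.955]] [290.66602795 190.6998274 ]
```

View pics/w1.png

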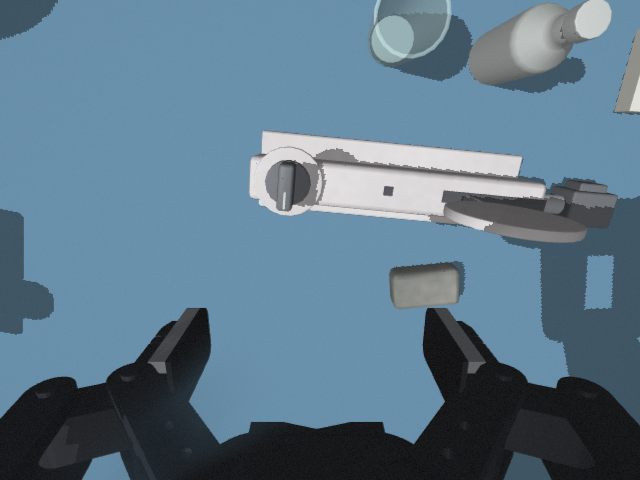

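>>> move_arm(steps=[[0.004, 0.005, 0, 0, 0, 0.148, -1], [0.004, 0.005, 0, 0, 0, 0.148, -1], [0.004, 0.005, 0, 0, 0, 0.148, -1], [0.004, 0.005, 0, 0, 0, 0.148, -1], [0, 0, 0, 0, 0, 0.148, -1]])

```text
clock: 2.65
tool_pos: [0.5271, 0.2705, 0.314]
orientation: [[0.553, 0.833, -0.001], [0.833, -0.553, -0.0], [-0.0, -0.001, -1.0]]
ft_force: [-0.1, 0.2, -0.5]
grip_width: 0.0853
finger_force: 0.0
```

>>> move_arm(steps=[[0, 0, 0, 0, 0, 0.148, -1], [0, 0, 0, 0, 0, 0.148, -1], [0, 0, 0, 0, 0, 0.148, -1], [0, 0, 0, 0, 0, 0.148, -1], [0, 0, 0, 0, 0, 0.148, -1]])

```text
clock: 3.15
tool_pos: [0.5266, 0.2699, 0.3141]
orientation: [[-0.152, 0.988, -0.001], [0.988, 0.152, -0.0], [-0.0, -0.001, -1.0]]
ft_force: [0.8, 0.0, -0.0]
grip_width: 0.0855
finger_force: 0.0
```

>>> move_arm(steps=[[0, 0, 0, 0, 0, 0.148, -1], [0, 0, 0, 0, 0, 0.148, -1], [0, 0, 0, 0, 0, 0.148, -1], [0, 0, 0, 0, 0, 0.148, -1], [0, 0, 0, 0, 0, 0.148, -1]])

```text
clock: 3.65
tool_pos: [0.5266, 0.2699, 0.3141]
orientation: [[-0.779, 0.627, -0.001], [0.627, 0.779, -0.0], [0.001, -0.001, -1.0]]
ft_force: [0.6, -0.8, 0.1]
grip_width: 0.0852
finger_force: 0.0
```

>>> move_arm(steps=[[0, 0, 0, 0, 0, 0.148, -1], [0, 0, 0, 0, 0, 0.148, -1], [0, 0, 0, 0, 0, 0.148, -1], [0, 0, 0, 0, 0, 0.148, -1], [0, 0, 0, 0, 0, 0.12, -1]])

```text
clock: 4.15
tool_pos: [0.5266, 0.2699, 0.3141]
orientation: [[-0.999, -0.033, -0.001], [-0.033, 0.999, -0.0], [0.001, -0.0, -1.0]]
ft_force: [-0.4, 0.2, -0.3]
grip_width: 0.0854
finger_force: 0.0
```

```bash
python3 - <<'E'
from h import *
c=cap('wrist','w2.png'); s=env.get_state(); print(s['tool_pos'],s['qpos'],s['orientation'].round(3).tolist(),c['position'],c['rotation'].round(3).tolist(),proj(c,(.528,.281,.134)))
d=load('w1')
a=cv2.resize(d['pixels'][140:225,240:340],None,fx=4,fy=4,interpolation=2)
u,v=proj(c,(.528,.281,.11)).astype(int); u=min(max(u,50),590); v=min(max(v,43),437)
print(u-50,v-42)
b=cv2.resize(c['pixels'][v-42:v+43,u-50:u+50],None,fx=4,fy=4,interpolation=2)
cv2.imwrite('pics/z2.png',np.hstack([a,b])[:,:,::-1])
E
```

```text
[0.52659539 0.26988832 0.3141135 ] [ 1.63264999e+01  2.29076245e+01  8.10179117e+01 -5.24559472e-03
  7.61471030e+01 -7.57430730e+01] [[-0.999, -0.036, -0.001], [-0.036, 0.999, -0.0], [0.001, -0.0, -1.0]] [0.4511547  0.26780596 0.45683381] [[-0.033, 0.954, 0.297], [0.999, 0.032, 0.01], [-0.0, 0.297, -0.955]] [328.17950497 217.82874672]
277 170
```

View pics/z2.png

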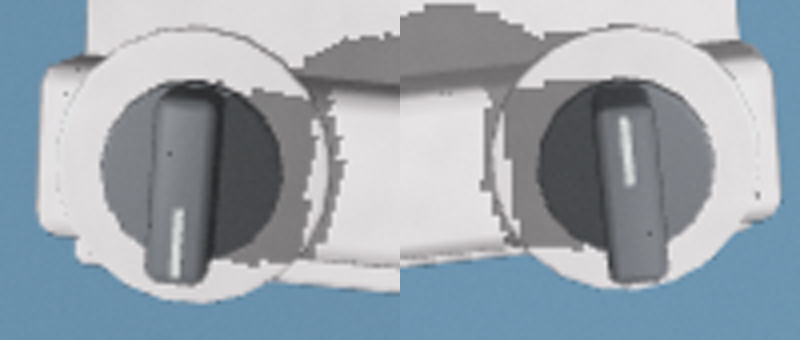

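```bash
python3 - <<'E'
from h import *
for n,p,q in [('w2',(333,196.2),(337,240)),('w1',(287,163),(284.5,210.5))]:
    c=load(n); a=onz(c,*p,.134); b=onz(c,*q,.134); d=a-b
    print((a+b)/2,np.linalg.norm(d),np.degrees(np.arctan2(d[1],d[0])))
for n,p in [('w1',(240+192/4,140+167/4)),('w2',(277+228/4,170+165/4))]: print('disc',onz(load(n),*p,.104))
E
```

```text
[0.52841208 0.28721025 0.134     ] 0.040775048497330296 -172.14373402216668
[0.5299807  0.28588676 0.134     ] 0.041888437832784106 9.269206390199338
disc [0.53052772 0.28623943 0.104     ]
disc [0.5283397  0.28764429 0.104     ]
```

>>> move_arm(steps=[[0.003, 0.017, -0.03, 0, 0, 0.11, -1], [0, 0, -0.04, 0, 0, 0, -1], [0, 0, -0.04, 0, 0, 0, -1], [0, 0, -0.04, 0, 0, 0, -1], [0, 0, -0.03, 0, 0, 0, -1]])

```text
clock: 4.7
tool_pos: [0.5285, 0.2866, 0.1319]
orientation: [[-0.991, -0.136, -0.003], [-0.136, 0.991, -0.001], [0.003, -0.001, -1.0]]
ft_force: [0.1, -0.5, -0.8]
grip_width: 0.0856
finger_force: 0.0
```

>>> move_arm(steps=[[0, 0, -0.015, 0, 0, 0, -1], [0, 0, -0.01, 0, 0, 0, -1], [0, 0, 0, 0, 0, 0, -0.3], [0, 0, 0, 0, 0, 0, 0.2], [0, 0, 0, 0, 0, 0, 1]], squeeze=30)

```text
clock: 5.2
tool_pos: [0.5309, 0.2876, 0.111]
orientation: [[-0.991, -0.137, 0.003], [-0.137, 0.991, 0.001], [-0.003, 0.0, -1.0]]
ft_force: [-1.1, -0.4, 0.2]
grip_width: 0.0437
finger_force: 0.0
```

>>> move_arm(steps=[[0, 0, 0, 0, 0, 0, 1], [0, 0, 0, 0, 0, 0, 1], [0, 0, 0, 0, 0, 0, 1], [0, 0, 0, 0, 0, 0, 1], [0, 0, 0, 0, 0, 0, 1]])

```text
clock: 5.7
tool_pos: [0.5306, 0.2867, 0.1108]
orientation: [[-0.99, -0.138, 0.002], [-0.138, 0.99, -0.001], [-0.001, -0.001, -1.0]]
ft_force: [-0.5, -3.3, 5.8]
grip_width: 0.0135
finger_force: 34.3
```

>>> move_arm(steps=[[0, 0, 0, 0, 0, -0.08, 1], [0, 0, 0, 0, 0, -0.1, 1], [0, 0, 0, 0, 0, -0.1, 1], [0, 0, 0, 0, 0, -0.1, 1], [0, 0, 0, 0, 0, -0.1, 1]], squeeze=50)

```text
clock: 6.2
tool_pos: [0.5304, 0.2858, 0.1109]
orientation: [[-0.941, 0.338, 0.001], [0.338, 0.941, -0.003], [-0.002, -0.002, -1.0]]
ft_force: [-0.7, -6.7, 7.0]
grip_width: 0.0128
finger_force: 54.2
```

>>> move_arm(steps=[[0, 0, 0, 0, 0, -0.1, 1], [0, 0, 0, 0, 0, -0.1, 1], [0, 0, 0, 0, 0, -0.1, 1], [0, 0, 0, 0, 0, -0.1, 1], [0, 0, 0, 0, 0, -0.1, 1]])

```text
clock: 6.7
tool_pos: [0.5299, 0.2849, 0.1108]
orientation: [[-0.664, 0.748, -0.0], [0.748, 0.664, -0.004], [-0.003, -0.003, -1.0]]
ft_force: [-1.1, -9.7, 9.0]
grip_width: 0.013
finger_force: 54.4
```

>>> move_arm(steps=[[0, 0, 0, 0, 0, -0.1, 1], [0, 0, 0, 0, 0, -0.08, 1], [0, 0, 0, 0, 0, 0, 1]])

```text
clock: 7.0
tool_pos: [0.5296, 0.2846, 0.1108]
orientation: [[-0.522, 0.853, -0.001], [0.853, 0.522, -0.005], [-0.004, -0.003, -1.0]]
ft_force: [-1.8, -8.0, 9.1]
grip_width: 0.013
finger_force: 54.4
```

```bash
python3 - <<'E'
from h import *
s=env.get_state(); print(s['ft_torque'],s['ft_force'],s['qpos'],s['orientation'].round(3).tolist())
c=load('scene1'); d=cams.capture('scene')
for x in (c,d):
    print(x['pixels'][235:250,405:422,1].min(), x['pixels'][232:256,410:416,0].min(1))
E
```

```text
[-1.54119048  0.13705747  0.01869709] [-1.84923312 -8.00860624  9.08710829] [ 17.73670958  37.40516295  91.24303553  -0.3058873   51.48167407
 -13.51926121] [[-0.522, 0.853, -0.001], [0.853, 0.522, -0.005], [-0.004, -0.003, -1.0]]
75 [ 86  86  89 107 143 178 196 200 198 183 147 104  74  84 125 168 194 200
 200 196 186 166 141 111]
28 [ 98  98  99 100 106 112 109  90  60  42  36  30  27  36  61  91 111 117
 117 115 109 100  91  82]
```

>>> move_arm(steps=[[0, 0, 0, 0, 0, 0, -0.2], [0, 0, 0, 0, 0, 0, -0.2], [0, 0, 0, 0, 0, 0, -0.2], [0, 0, 0.03, 0, 0, 0, -0.2], [0, 0, 0.05, 0, 0, 0, -0.5]])

```text
clock: 7.55
tool_pos: [0.5272, 0.2868, 0.1866]
orientation: [[-0.522, 0.853, -0.009], [0.853, 0.522, -0.002], [0.003, -0.009, -1.0]]
ft_force: [1.6, 0.5, 0.2]
grip_width: 0.0633
finger_force: 0.0
```

>>> move_arm(steps=[[0, 0, 0.05, 0, 0, 0, -1], [0, 0, 0.05, 0, 0, 0, -1], [0, 0, 0.04, 0, 0, 0, -1], [0, 0, 0, 0, 0, 0, -1], [0, 0, 0, 0, 0, 0, -1]])

```text
clock: 8.05
tool_pos: [0.5301, 0.2878, 0.3307]
orientation: [[-0.522, 0.853, 0.002], [0.853, 0.522, 0.001], [-0.0, 0.003, -1.0]]
ft_force: [-0.3, 0.3, 0.4]
grip_width: 0.0853
finger_force: 0.0
```

```bash
python3 - <<'E'
from h import *
c=cap('wrist','w3.png'); s=env.get_state(); print(s['tool_pos'],s['orientation'].round(3).tolist())
for P in [(.5293,.2868,.134)]: print(proj(c,P), proj(c,(.5724,-.0202,.09)))
E
```

```text
[0.52922472 0.28744887 0.3289395 ] [[-0.522, 0.853, -0.001], [0.853, 0.522, -0.0], [0.001, -0.001, -1.0]]
[313.70863971 212.8758943 ] [218.3435032  421.45986581]
```

View pics/w3.png

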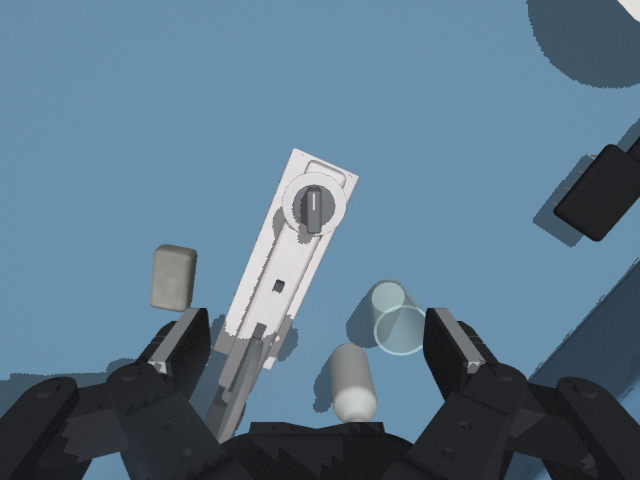

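>>> move_arm(steps=[[0.002, -0.0155, 0, 0, 0, -0.148, -1], [0.002, -0.0155, 0, 0, 0, -0.148, -1], [0.002, -0.0155, 0, 0, 0, -0.148, -1], [0.002, -0.0155, 0, 0, 0, -0.148, -1], [0.002, -0.0155, 0, 0, 0, -0.148, -1]])

```text
clock: 8.6
tool_pos: [0.5387, 0.2091, 0.3268]
orientation: [[0.196, 0.981, -0.005], [0.981, -0.196, -0.001], [-0.002, -0.005, -1.0]]
ft_force: [1.0, -0.1, 0.8]
grip_width: 0.0853
finger_force: 0.0
```

>>> move_arm(steps=[[0.002, -0.0155, 0, 0, 0, -0.148, -1], [0.002, -0.0155, 0, 0, 0, -0.148, -1], [0.002, -0.0155, 0, 0, 0, -0.148, -1], [0.002, -0.0155, 0, 0, 0, -0.148, -1], [0.002, -0.0155, 0, 0, 0, -0.148, -1]])

```text
clock: 9.1
tool_pos: [0.5487, 0.1317, 0.3269]
orientation: [[0.806, 0.592, -0.005], [0.592, -0.806, 0.0], [-0.004, -0.003, -1.0]]
ft_force: [0.3, 0.1, 0.4]
grip_width: 0.0851
finger_force: 0.0
```

>>> move_arm(steps=[[0.002, -0.0155, 0, 0, 0, -0.148, -1], [0.002, -0.0155, 0, 0, 0, -0.148, -1], [0.002, -0.0155, 0, 0, 0, -0.148, -1], [0.002, -0.0155, 0, 0, 0, -0.148, -1], [0.002, -0.0155, 0, 0, 0, -0.148, -1]])

```text
clock: 9.6
tool_pos: [0.5588, 0.0544, 0.3269]
orientation: [[0.994, -0.106, -0.005], [-0.106, -0.994, 0.001], [-0.005, -0.0, -1.0]]
ft_force: [0.1, 0.2, 0.2]
grip_width: 0.0853
finger_force: 0.0
```

>>> move_arm(steps=[[0.002, -0.0155, 0, 0, 0, -0.148, -1], [0.002, -0.0155, 0, 0, 0, -0.148, -1], [0.002, -0.0155, 0, 0, 0, -0.148, -1], [0.002, -0.0155, 0, 0, 0, -0.148, -1], [0.002, -0.0155, 0, 0, 0, -0.148, -1]])

```text
clock: 10.1
tool_pos: [0.5688, -0.0229, 0.3269]
orientation: [[0.663, -0.749, -0.005], [-0.749, -0.663, 0.002], [-0.005, 0.003, -1.0]]
ft_force: [0.5, -0.3, 0.6]
grip_width: 0.0854
finger_force: 0.0
```

>>> move_arm(steps=[[0, 0, 0, 0, 0, -0.148, -1], [0, 0, 0, 0, 0, -0.148, -1], [0, 0, 0, 0, 0, -0.148, -1], [0, 0, 0, 0, 0, -0.148, -1], [0, 0, 0, 0, 0, 0, -1]])

```text
clock: 10.6
tool_pos: [0.5689, -0.0224, 0.3271]
orientation: [[0.138, -0.99, -0.005], [-0.99, -0.138, 0.001], [-0.002, 0.005, -1.0]]
ft_force: [0.4, -0.5, 0.0]
grip_width: 0.0855
finger_force: 0.0
```

```bash
python3 - <<'E'
from h import *
c=cap('wrist','w4.png'); s=env.get_state(); print(s['tool_pos'],s['qpos'],s['orientation'].round(3).tolist())
u,v=proj(c,(.5724,-.0202,.09)); print(u,v)
u,v=int(u),int(v); cv2.imwrite('pics/z4.png',cv2.resize(c['pixels'][v-60:v+60,u-80:u+80,::-1],None,fx=4,fy=4,interpolation=2)); print(u-80,v-60)
E
```

```text
[ 0.56902415 -0.02241553  0.32748732] [-1.34998913e+01  2.03922297e+01  8.29101736e+01  7.69296443e-03
  7.69462641e+01  1.58387388e+02] [[0.141, -0.99, -0.004], [-0.99, -0.141, 0.001], [-0.002, 0.004, -1.0]]
312.4343134927116 204.56201414860533
232 144
```

View pics/z4.png

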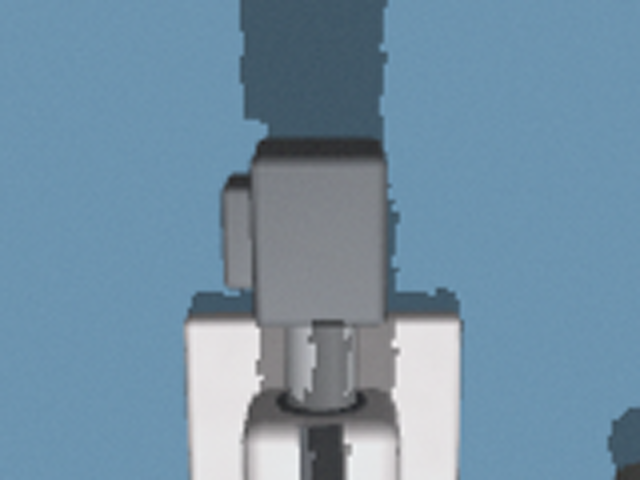

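>>> move_arm(steps=[[0.004, 0.002, -0.045, 0, 0, 0, -1], [0, 0, -0.045, 0, 0, 0, -1], [0, 0, -0.045, 0, 0, 0, -1], [0, 0, -0.045, 0, 0, 0, -1], [0, 0, -0.03, 0, 0, 0, -1]])

```text
clock: 11.15
tool_pos: [0.5715, -0.0201, 0.1157]
orientation: [[0.141, -0.99, -0.006], [-0.99, -0.141, 0.001], [-0.002, 0.006, -1.0]]
ft_force: [0.6, -0.0, 0.2]
grip_width: 0.0855
finger_force: 0.0
```

>>> move_arm(steps=[[0, 0, -0.03, 0, 0, 0, -1], [0, 0, -0.02, 0, 0, 0, -1], [0, 0, -0.017, 0, 0, 0, -1], [0, 0, 0, 0, 0, 0, -1], [0, 0, 0, 0, 0, 0, -0.5]])

```text
clock: 11.65
tool_pos: [0.5735, -0.0205, 0.0521]
orientation: [[0.14, -0.99, -0.002], [-0.99, -0.14, 0.0], [-0.001, 0.001, -1.0]]
ft_force: [0.2, 0.2, 1.4]
grip_width: 0.0732
finger_force: 0.0
```

>>> move_arm(steps=[[0, 0, 0, 0, 0, 0, 0], [0, 0, 0, 0, 0, 0, 1], [0, 0, 0, 0, 0, 0, 1], [0, 0, 0, 0, 0, 0, 1], [0, 0, 0, 0, 0, 0, 1]], squeeze=40)

```text
clock: 12.15
tool_pos: [0.5738, -0.0211, 0.0543]
orientation: [[0.14, -0.99, 0.001], [-0.99, -0.14, -0.001], [0.001, -0.001, -1.0]]
ft_force: [-3.9, -0.4, 5.6]
grip_width: 0.0369
finger_force: 41.0
```

>>> move_arm(steps=[[0, 0, 0, 0, 0, 0, 1], [0.0014, -0.0099, 0, 0, 0, 0, 1], [0.0021, -0.0149, 0, 0, 0, 0, 1], [0.0021, -0.0149, 0, 0, 0, 0, 1], [0.0021, -0.0149, 0, 0, 0, 0, 1]], squeeze=50)

```text
clock: 12.65
tool_pos: [0.5813, -0.0738, 0.0543]
orientation: [[0.139, -0.99, 0.0], [-0.99, -0.139, 0.002], [-0.002, -0.001, -1.0]]
ft_force: [-1.8, 6.9, 6.0]
grip_width: 0.0367
finger_force: 49.7
```

>>> move_arm(steps=[[0.0021, -0.0149, 0, 0, 0, 0, 1], [0.0021, -0.0149, 0, 0, 0, 0, 1], [0.0021, -0.0149, 0, 0, 0, 0, 1], [0.0014, -0.0099, 0, 0, 0, 0, 1], [0, 0, 0, 0, 0, 0, 1]])

```text
clock: 13.15
tool_pos: [0.5894, -0.1297, 0.0543]
orientation: [[0.138, -0.99, 0.001], [-0.99, -0.138, 0.001], [-0.001, -0.001, -1.0]]
ft_force: [-2.1, 5.0, 5.9]
grip_width: 0.0364
finger_force: 49.6
```

>>> move_arm(steps=[[0.0007, -0.005, 0, 0, 0, 0, 1], [0.0006, -0.004, 0, 0, 0, 0, 1], [0.0003, -0.002, 0, 0, 0, 0, 1], [0, 0, 0, 0, 0, 0, 1]])

```text
clock: 13.55
tool_pos: [0.5908, -0.1393, 0.0543]
orientation: [[0.139, -0.99, 0.001], [-0.99, -0.139, 0.002], [-0.002, -0.001, -1.0]]
ft_force: [-2.4, 5.0, 6.7]
grip_width: 0.037
finger_force: 49.8
```

```bash
python3 - <<'E'
from h import *
c=cap('scene','s5.png'); cap('top','t5.png'); cv2.imwrite('pics/both.png',np.hstack([cv2.imread('pics/s5.png')[180:420,130:530],cv2.imread('pics/t5.png')[120:360,130:530]]))
s=env.get_state(); print(s['tool_pos'],s['ft_force'],s['grip_width'])
E
```

```text
[ 0.59077711 -0.13929322  0.0543293 ] [-1.82238879  4.74191492  5.22405183] 0.03655738421404802
```

View pics/both.png

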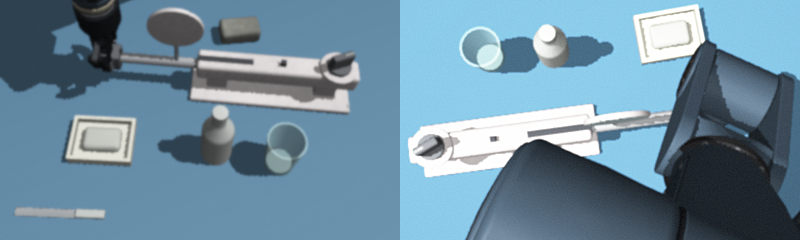

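>>> move_arm(steps=[[0.0003, -0.002, 0, 0, 0, 0, 1], [0.0002, -0.001, 0, 0, 0, 0, 1], [0, 0, 0, 0, 0, 0, 1], [0, 0, 0, 0, 0, 0, 1]])

```text
clock: 14.05
tool_pos: [0.5908, -0.1399, 0.0543]
orientation: [[0.138, -0.99, -0.001], [-0.99, -0.138, 0.005], [-0.005, -0.0, -1.0]]
ft_force: [-0.9, 11.6, 7.5]
grip_width: 0.0366
finger_force: 49.7
```

Moving only 0.6 mm for a 3 mm command, with the force rising, means the arm is at the hard stop.

```bash
python3 -c "
from cell import workorder
print(workorder.close_job())"
```

```text
the job is handed in; nothing more can be done
None
```

The job is handed in: the lock knob was turned to open, and the gripper is holding the grip with the button squeezed in and the arm pulled out to the second stop; no verdict was returned.

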